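Load the cream filler: lay the barrel in its saddles, seat it and clamp it

ROBOT

A 7-joint arm with a two-finger parallel gripper is mounted at the origin on the work surface. World frame = base frame: x ahead of the robot, y to its left, z up, the work surface at z = 0. Lengths are in m, angles in rad, forces in N, time in s.
With the tool pointing down it reaches from about 0.425 to 0.925 m from the base axis. Payload 6.8 kg.
Tool frame: the origin (TCP) lies at the very end of the fingers, on their centre line; the grasp point (between the pads) lies 19 mm behind it; z points along the fingers, y is the line along which they close (so a half turn about z gives the same grasp; the last joint's range is limited). The gripper opens to 85 mm and grips with 20 to 120 N. Pads are 22 mm wide; open, the fingers measure 114 mm over their backs; the gripper's body (76 mm by 85 mm) begins 54 mm behind the grasp point. The pads swing forward as they close: fully open they stand 13 mm farther back than shut.
Start: joints at [1.022, 0.477, 0.022, 1.555, -0.011, 1.109, -0.083], TCP at [0.288, -0.61, 0.231] pointing down, gripper open.
Joint ranges: [-2.96, 2.96], [-0.34, 2.1], [-1.41, 1.46], [0.24, 2.44], [-1.37, 4.51], [0.17, 1.92], [-2.96, 2.96]. Speed limits (rad/s): [2.39, 2.39, 3.14, 3.14, 3.14, 3.14, 3.14].

INTERFACE

Orientations are given as a unit quaternion [w, x, y, z].
In Python, from station import telemetry, viewer, job, search_frame, cut_out gives the robot as it stands. The module is installed in compiled form; this text tells all that it offers.
- The arm moves only by the shell command python3 -m crank 'ROWS' [FORCE]. ROWS is JSON, a list of rows, each an object with "delta_rot": the turn, a rotation vector about the tool's x, y, z in degrees, a list of three; "xyz": the shift along the tool's x, y, z in m, a list of three; "fingers": the gripper command: -1 is fully open, 1 is shut, values between are in proportion. In form: [{"delta_rot": [ax, ay, az], "xyz": [dx, dy, dz], "fingers": fingers}, ...]. A call has 1 to 10 rows; each row is the pose to reach, as a shift and turn from the pose commanded when the call began, along the tool's axes at that moment; what a row does not reach only later rows make up. A row lasts 1/10 s, in which the tool goes at most 50 mm and 8.59 degrees, less where a joint would pass 70% of its speed; a pose out of reach is approached as far as the arm can. A call with a gripper value outside its range is refused whole. The fingers move at their own pace and stop on an object; FORCE is the grip in N (left out, the last holds). Time passes only in rows, so rows that repeat a pose let the fingers close. It gives the time, the measured TCP pose, the force, the opening and the grip force at its end, in the units of the state.
- telemetry.get_obs(): the state, without advancing time (a new reading comes with each control period).
- viewer.read_camera(name): name is "side" or "top"; returns a dict with "img" (420x560x3 uint8, red, green, blue), "fx", "fy", "cx", "cy" (pixels), "k1" (the pictures are not rectified: a ray, as slopes to the right and down, at radius r is drawn at 1 + k1 r^2 times it, then the intrinsics apply), "origin" and "rotation" of the camera in the world. Camera axes: x right, y up, looking along -z (the intrinsics and any distortion apply to the point x, -y, -z); pixel columns grow to the right and rows downward; lengths in m; the calibration is good to about 2 mm. A picture is of the moment at which its call begins. There is no depth.
- job.hand_in(): hands the job in; it is judged then, once.
Trained networks look in the newest picture that a camera, given by its name, has taken for a name from the list of things; names that differ only in an ending like _2 or _b are one class to them, and where a whole thing is asked for, a point or a joint stands for the part that bears it (a point fixed in the world has none). Each returns a list of dicts, best first, with "score" (0 to 1); they miss things now and then, are a little off and sometimes report something else, mostly with a low value. They report only what shows in the picture. A call takes as long as a camera call. They do not tell look-alikes from the thing itself.
- search_frame(camera, thing): "pixel" ([column, row] in pixels, amid what is visible of it).
- cut_out(camera, thing): "pixels" (420x560 bool, what is visible of it) and "pixel" ([column, row] in pixels, amid what is visible of it).
The state is a dict: "t": time; "q": joint angles; "joint_vel": joint speeds; "joint_torque": joint torques, N m; "eef_pos": TCP position; "tool_rot": TCP orientation; "contact_force": force on the tool from outside, world axes, zero at the start; "torque": the same for the moment, N m; "gripper_width": opening from 0.0 (shut) to 1.0 (fully open); "grasp_force": force on a finger pad.
Only numpy, scipy, OpenCV 4.12 (cv2) and the standard library are available. Lean on these libraries where they do the work, as an engineer would, in place of code of your own. Each camera call takes 0.05 s, during which the arm holds its last target. There are 200 camera calls.

TASK

Load the cream filler: lift the metal barrel off its wooden drying cradle, lay it gently in the two white V-saddles clear of the blue pusher, spout pointing away from the drive, and slide it back along the saddles until its open end is over the pusher and pushed firmly home against the dark thrust ring, about 10 to 20 N and never rammed. Then swing the clamp strap over the barrel up to its stop, and press its red cam lever right down so that it locks the barrel. Leave the jam jar, the piping tip and the spatula alone.

Things in the scene. Friction and masses are not known exactly. Their poses are not given: they have to be found in the camera images.
- filler: Cream filler, fixed: red base plate 175 x 285 x 12 mm. Origin on the bench below the seated barrel's axis (78 mm up), midway between the two white saddles. Its y axis runs along the seated barrel, from the drive (at -y) to the spout end (+y); x points across it to the strap's post; z up. An aluminium bed under the barrel is 34 mm wide, its top 32 mm above the bench.
- saddles: Two white plastic 90-degree V-saddles, fixed, same origin and axes as the filler. Each is 20 mm thick along y, at y = -60 to -40 and +40 to +60 mm; the V is 60 mm wide at its rims, which are 72 mm above the bench, 6 mm below the axis of a seated barrel. The gap between them, 80 mm, is free for fingers down to the bed.
- drive: Drive housing, steel with a red front, fixed, same origin and axes as the filler: x -59 to 59, y -200 to -96, up to 151 mm high. In front are a blue pusher head, 39 mm in diameter, chamfered, ending at y = -72 mm, and round it a dark rigid thrust ring, 68 mm in diameter, screwed in or out differently each time: its face is somewhere from y = -90 to -81 mm, not measured, to be felt for.
- seat (a point): On the seated barrel's axis, 78 mm above the bench and 90 mm to -y of the filler's origin: where the thrust ring's face would be if screwed fully in; the real face stands 0 to 9 mm from it towards +y. Axes as the filler.
- barrel: The filling barrel, metal tube 50 mm in diameter and 165 mm long, 0.4 to 0.65 kg. Origin on its axis at the middle of the tube, close to its balance point; y along its axis towards the spout. The -y end (82.5 mm from the origin) is open, bore 44 mm, 22 mm deep; at the +y end a black cap (20 mm) and a thin spout (35 mm). It starts on the drying cradle, lying level, its axis 62 mm above the bench.
- barrel_rear (a point): Centre of the barrel's open end rim, on its axis.
- cradle: Wooden drying cradle, fixed: foot 100 x 150 x 10 mm and two notched boards 14 mm thick at y = -45 and +45 mm, 76 mm apart inside, 42 mm high at their outer corners, in which the barrel lies along y. Origin on the bench below its middle.
- strap_hinge (a point): Where the strap's underside meets the axis of its upright post (18 mm thick): 118 mm above the bench, 86 mm to +x of the seated barrel's axis, at y = 0 of the filler. The strap, a steel bar 22 mm wide and 8 mm thick, reaches 99 mm from this axis. Swung over, its underside is 15 mm above a seated barrel and its raised pad clears the barrel by 7 mm.
- strap (a joint): Swing of the clamp strap, rad: 0 = over the barrel, against its stop, pointing to -x of the filler; grows clockwise seen from above, 1.57 = pointing to +y of the filler. It starts at 1.3 to 1.9, turns with light friction (0.12 N m) and stays where it is left. It can be swung by its lever.
- cam_pivot (a point): Pivot of the cam lever on the strap, 86 mm from the post's axis and 138 mm above the bench. The pivot is level, across the strap.
- lever (a joint): Cam lever, rad: 0 = raised, leaning 75 degrees above level towards the post; 1.31 = pressed right down, flat along the strap towards the post. Starts at 0 to 0.15 and stays where it is left. Its self-locking spiral cam lowers the sprung pad 7.3 mm per rad on to the barrel. At the tip it takes some 4 to 7 N.
- lever_tip (a point): Free end of the red cam lever, 68 mm from its pivot; raised, it is about 204 mm above the bench. The lever is a bar 13 mm wide (across the strap) and 9 mm thick.
- pad: Black rubber clamp pad, 23 mm across, on a spring under the strap's end, right below the cam pivot. Origin at the strap's underside when raised; moves with strap and lever.
- jam_jar: Amber glass jam jar with a red cap, 64 mm across, 85 mm high, standing beyond the filler; bystander. Origin at its foot.
- piping_tip: Small steel piping tip, a cone 34 mm across and 48 mm high, standing on the bench; bystander. Origin at its foot.
- spatula: Kitchen spatula with a wooden handle and a flat steel blade, 280 mm long, origin at its middle, lying flat on the bench roughly along y; bystander.
Things that resemble listed ones, but are neither listed nor needed, are in the scene too. Of the things that look like the barrel, the smaller one is meant.

How it is judged:
By the outcome, as a careful person would: the job done as asked, in the order asked, and still so for the second after the job is handed in, with the robot touching nothing.
It also fails if it takes over 72 s, if anything falls off the work surface, if the arm or the gripper's body presses on something with over 40 N, if the wrist force passes 120 N, or if a joint passes its speed limit or range.

## Working session

There is one attempt and no reset: what is moved stays moved. The work goes in short steps, Python scripts to look and compute and a shell command to move; the robot and the scene stay as the last step left them, time stands still between calls to the robot, and variables do not carry over. Pictures are saved under pics/ and viewed, at most 10 in all, crops included, and the job is handed in when it is done.

```bash
mkdir -p pics; cat > h.py <<'E'
import numpy as np, cv2
from station import telemetry, viewer, job, search_frame, cut_out
from scipy.spatial.transform import Rotation as R
def cam(n):
    return viewer.read_camera(n)
def ray(c,p):
    d=np.array([(p[0]-c['cx'])/c['fx'],(p[1]-c['cy'])/c['fy']]); u=d.copy()
    for _ in range(20): u=d/(1+c['k1']*(u@u))
    v=np.array(c['rotation'])@np.array([u[0],-u[1],-1]); return np.array(c['origin']),v
def atz(c,p,z):
    o,v=ray(c,p); return o+v*(z-o[2])/v[2]
def proj(c,P):
    q=np.array(c['rotation']).T@(np.array(P)-c['origin']); u=np.array([q[0],-q[1]])/-q[2]
    u=u*(1+c['k1']*(u@u)); return np.array([u[0]*c['fx']+c['cx'],u[1]*c['fy']+c['cy']])
def obs():
    o=telemetry.get_obs(); return o
E
python3 - <<'E'
from h import *
for n in ('side','top'):
    c=cam(n); cv2.imwrite(f'pics/{n}0.png',c['img'][:,:,::-1])
    print(n,c['fx'],c['k1'],np.round(c['origin'],3),np.round(c['rotation'],2).tolist())
    for t in ['filler','saddles','drive','barrel','cradle','strap','lever','lever_tip','pad','jam_jar','piping_tip','spatula','barrel_rear','cam_pivot','strap_hinge']:
        try: print(t,[(np.round(d['pixel']).tolist(),round(d['score'],2)) for d in search_frame(n,t)][:4])
        except Exception as e: print(t,e)
o=obs();print({k:np.round(v,3).tolist() for k,v in o.items()})
E
```

```text
side 544.4095249810608 -0.006710409571688058 [0.173 0.738 1.021] [-0.18, -0.07, 0.33, 0.92]
filler [([313.0, 154.0], 0.9)]
saddles [([299.0, 183.0], 0.74), ([249.0, 141.0], 0.6)]
drive [([312.0, 155.0], 0.66), ([330.0, 128.0], 0.55)]
barrel [([376.0, 373.0], 0.83), ([232.0, 330.0], 0.55)]
cradle [([250.0, 340.0], 0.87), ([234.0, 330.0], 0.62)]
strap [([252.0, 148.0], 0.67)]
lever [([249.0, 141.0], 0.76)]
lever_tip [([248.0, 142.0], 0.57)]
pad []
jam_jar [([198.0, 196.0], 0.56)]
piping_tip [([315.0, 274.0], 0.75), ([330.0, 126.0], 0.47)]
spatula [([175.0, 325.0], 0.84)]
barrel_rear [([234.0, 328.0], 0.69), ([372.0, 373.0], 0.64), ([252.0, 143.0], 0.41)]
cam_pivot [([253.0, 142.0], 0.69)]
strap_hinge [([251.0, 148.0], 0.76)]
top 534.7792355164582 -0.048736852376969564 [0.365 0.06  1.402] [0.71, 0.02, -0.04, -0.7]
filler [([377.0, 190.0], 0.89)]
saddles [([366.0, 193.0], 0.77)]
drive [([411.0, 203.0], 0.58), ([287.0, 116.0], 0.36)]
barrel [([177.0, 318.0], 0.9)]
cradle [([185.0, 213.0], 0.89), ([288.0, 114.0], 0.25)]
strap [([347.0, 151.0], 0.94)]
lever [([337.0, 148.0], 0.58)]
lever_tip [([365.0, 192.0], 0.43)]
pad [([345.0, 155.0], 0.23)]
jam_jar [([288.0, 115.0], 0.66)]
piping_tip [([254.0, 242.0], 0.52)]
spatula [([173.0, 159.0], 0.95), ([174.0, 207.0], 0.46)]
barrel_rear [([173.0, 206.0], 0.84), ([177.0, 318.0], 0.83)]
cam_pivot [([342.0, 154.0], 0.7), ([173.0, 206.0], 0.41)]
strap_hinge [([346.0, 150.0], 0.82)]
{'t': 1.6, 'q': [1.022, 0.477, 0.022, 1.555, -0.012, 1.109, -0.083], 'joint_vel': [0.002, 0.001, -0.0, 0.0, 0.001, -0.0, -0.002], 'joint_torque': [0.001, -59.631, 1.607, -28.154, 0.012, 0.002, 0.0], 'eef_pos': [0.288, -0.61, 0.231], 'tool_rot': [0.0, 0.976, 0.219, 0.0], 'contact_force': [0.058, -0.693, 0.151], 'torque': [-0.026, 0.06, 0.05], 'grasp_force': 0.0, 'gripper_width': 1.003}
```

View pics/top0.png

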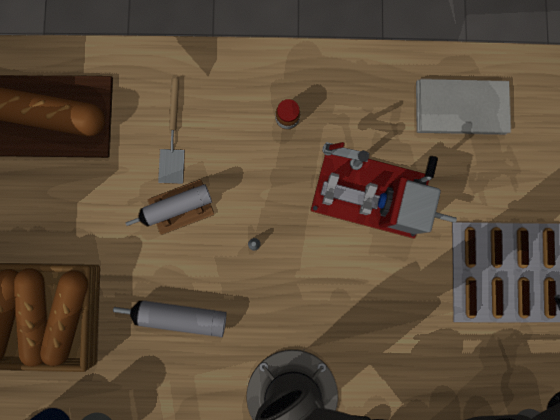

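View pics/side0.png

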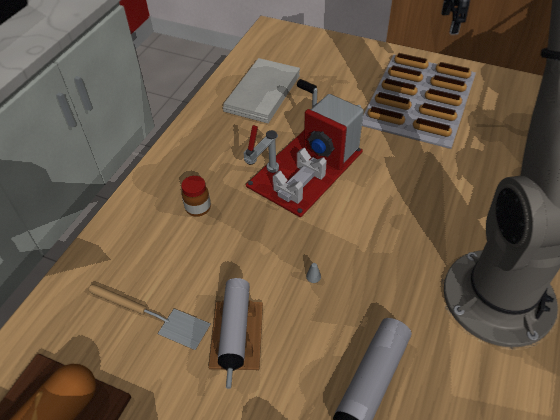

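```bash
python3 - <<'E'
s=open('h.py').read()
s=s.replace("np.array(c['rotation'])@","rot(c)@").replace("np.array(c['rotation']).T@","rot(c).T@").replace("def ray","def rot(c):\n    w,x,y,z=c['rotation']; return R.from_quat([x,y,z,w]).as_matrix()\ndef ray")
open('h.py','w').write(s)
E
python3 - <<'E'
from h import *
i=cv2.imread('pics/top0.png')[135:245,305:465]; cv2.imwrite('pics/topc.png',cv2.resize(i,None,fx=5,fy=5,interpolation=cv2.INTER_CUBIC))
i=cv2.imread('pics/side0.png')[75:225,230:390]; cv2.imwrite('pics/sidec.png',cv2.resize(i,None,fx=4,fy=4,interpolation=cv2.INTER_CUBIC))
c=cam('top')
for n,p,z in [('barrel',(177,206),.062),('filler',(350,193),.078),('jar',(288,114),.085),('tip',(254,243),.02),('ctr',(280,210),0)]: print(n,atz(c,p,z).round(3))
E
```

```text
barrel [0.479 0.294 0.062]
filler [ 0.516 -0.139  0.078]
jar [0.713 0.018 0.085]
tip [0.389 0.101 0.02 ]
ctr [0.477 0.034 0.   ]
```

View pics/topc.png

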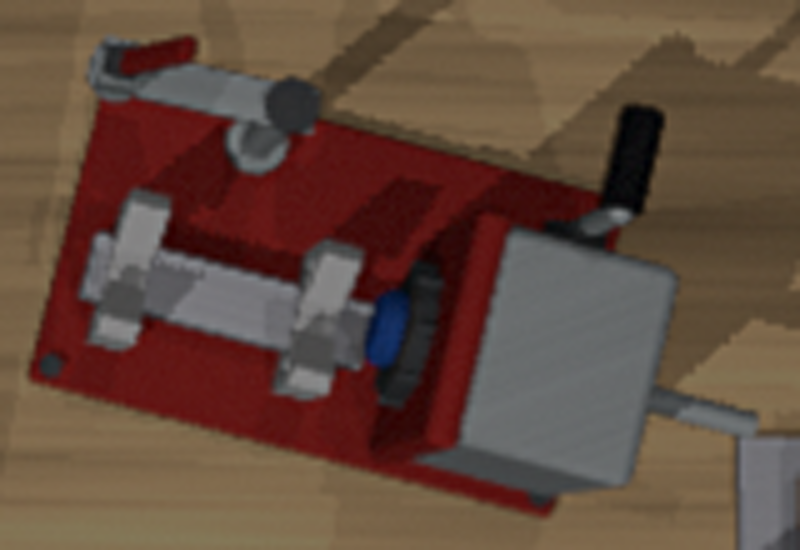

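View pics/sidec.png

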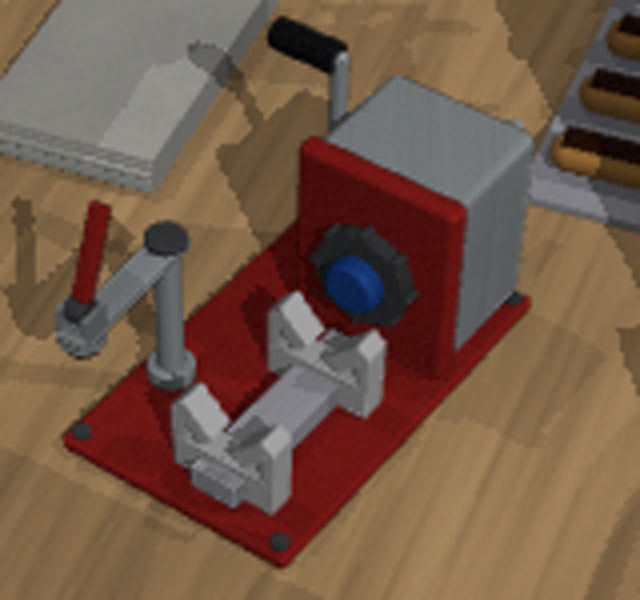

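```bash
cat > fit.py <<'E'
from h import *
from scipy.optimize import least_squares
C={n:cam(n) for n in('top','side')}
T=lambda u,v:(u/5-.4+305,v/5-.4+135); S=lambda u,v:(u/4-.375+230,v/4-.375+75)
o=[('top',T(678,275),(59,-200,151)),('top',T(628,487),(-59,-200,151)),('top',T(488,213),(59,-96,151)),('top',T(440,445),(-59,-96,151)),
('side',S(304,140),(59,-96,151)),('side',S(466,205),(-59,-96,151)),('side',S(531,128),(-59,-200,151)),('side',S(402,76),(59,-200,151)),
('top',T(32,380),'mp'),('top',T(553,515),'mm'),('side',S(65,440),'pp'),('side',S(285,566),'mp'),('side',S(530,300),'mm'),
('top',T(293,103),'post'),('side',S(167,238),'post'),
('top',T(133,190),(30,60,72)),('top',T(172,197),(30,40,72)),('top',T(323,241),(30,-40,72)),('top',T(363,250),(30,-60,72)),
('side',S(200,385),(30,50,72)),('side',S(282,430),(-30,50,72)),('side',S(296,292),(30,-50,72)),('side',S(378,333),(-30,-50,72))]
def W(p,P):
    c,s=np.cos(p[2]),np.sin(p[2]); return np.array([p[0]+c*P[0]-s*P[1],p[1]+s*P[0]+c*P[1],P[2]])
def f(p):
    r=[]
    for n,px,L in o:
        if L=='post': L=(86,0,p[5]*1000)
        elif isinstance(L,str): L=(p[3]*1000+(87.5 if L[0]=='p' else -87.5),p[4]*1000+(142.5 if L[1]=='p' else -142.5),12)
        r.append(proj(C[n],W(p,np.array(L)/1000))-px)
    return np.array(r).ravel()
if __name__=='__main__':
    s=least_squares(f,[.53,-.13,-.2,.01,-.05,.13],loss='soft_l1'); print(s.x.round(4),np.degrees(s.x[2]))
    for a,b in zip(o,f(s.x).reshape(-1,2).round(1)): print(a[0],a[2],b)
    a=cv2.resize(C['top']['img'][175:240,120:220],None,fx=4,fy=4,interpolation=2); b=cv2.resize(C['side']['img'][270:395,205:270],None,fx=4,fy=4,interpolation=2)
    z=np.zeros((500,660,3),np.uint8); z[:260,:400]=a; z[:,400:]=b; cv2.imwrite('pics/bar.png',z[:,:,::-1])
E
python3 fit.py
```

```text
[ 0.5162 -0.1446 -0.2415  0.0226 -0.0538  0.1284] -13.836124456922224
top (59, -200, 151) [ 3.9 -3. ]
top (-59, -200, 151) [2.8 2.7]
top (59, -96, 151) [-0.2 -1.6]
top (-59, -96, 151) [-2.1  0. ]
side (59, -96, 151) [-1.8  0.6]
side (-59, -96, 151) [-1.9  3. ]
side (-59, -200, 151) [ 4.4 -0.4]
side (59, -200, 151) [-2.9 -4.6]
top mp [-1.4  0.4]
top mm [-0.1  0.7]
side pp [-1.4 -0.6]
side mp [-0.2 -0.8]
side mm [ 0.6 -0.7]
top post [0.7 1.1]
side post [ 0.5 -0.1]
top (30, 60, 72) [0.5 3. ]
top (30, 40, 72) [0.4 3.6]
top (30, -40, 72) [0.9 2.8]
top (30, -60, 72) [0.6 3. ]
side (30, 50, 72) [-1.3  1. ]
side (-30, 50, 72) [-1.7  0.4]
side (30, -50, 72) [-1.4  1.2]
side (-30, -50, 72) [-2.1  0.7]
```

View pics/bar.png

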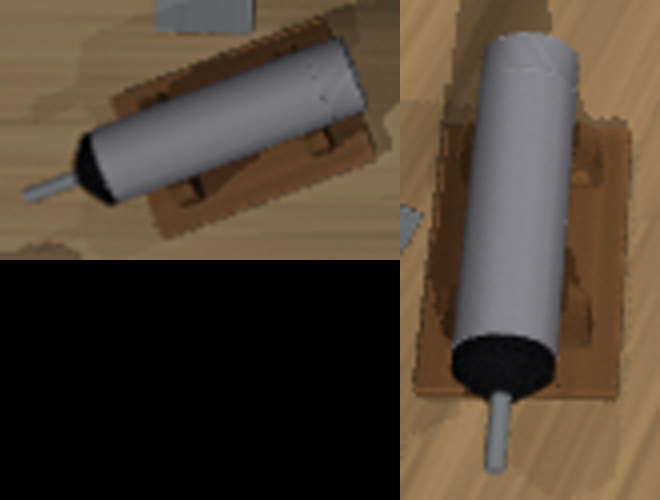

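```bash
cat > fit2.py <<'E'
from fit import *
o=[q for q in o if isinstance(q[2],str)]
o+=[('side',S(352,288),(0,-72,78)),('top',T(225,300),'bed')]
o+=[('top',T(133,190),('w',60)),('top',T(172,197),('w',40)),('top',T(323,241),('w',-40)),('top',T(363,250),('w',-60)),
('side',S(173,402),('w',60)),('side',S(291,450),('-w',60)),('side',S(270,302),('w',-40)),('side',S(384,347),('-w',-40))]
def f(p):
    r=[]
    for n,px,L in o:
        k=1
        if L=='post': L=(86,0,p[5]*1000)
        elif L=='bed': L=(0,p[7]*1000,32)
        elif isinstance(L,str): L=(p[3]*1000+(87.5 if L[0]=='p' else -87.5),p[4]*1000+(142.5 if L[1]=='p' else -142.5),12)
        elif len(L)==2: L=(p[6]*1000*(1 if L[0]=='w' else -1),L[1],72)
        r.append(proj(C[n],W(p,np.array(L)/1000))-px)
    return np.array(r).ravel()
s=least_squares(f,[.53,-.13,-.2,.01,-.05,.13,.033,0],loss='soft_l1'); print(s.x.round(4),np.degrees(s.x[2]))
for a,b in zip(o,f(s.x).reshape(-1,2).round(1)): print(a[0],a[2],b)
# barrel
B=lambda u,v:(u/4-.375+120,v/4-.375+175); D=lambda u,v:((u-400)/4-.375+205,v/4-.375+270)
# y=-82.5 rim: extremes; silhouette edges of tube near ends; spout tip
bo=[('top',B(96,133),(25,82.5)),('top',B(118,202),(-25,82.5)),('top',B(340,40),(25,-82.5)),('top',B(366,105),(-25,-82.5)),
('side',D(453,345),(25,82.5)),('side',D(555,352),(-25,82.5)),('side',D(489,40),(25,-82.5)),('side',D(578,50),(-25,-82.5))]
def axis(p,y): return np.array([p[0]-np.sin(p[2])*y,p[1]+np.cos(p[2])*y,.062])
def g(p):
    r=[]
    for n,px,(x,y) in bo:
        A=axis(p,y/1000); d=np.array([-np.sin(p[2]),np.cos(p[2]),0]); v=A-np.array(C[n]['origin'])
        e=np.cross(d,v); e/=np.linalg.norm(e); 
        if e@[np.cos(p[2]),np.sin(p[2]),0]<0: e=-e
        r.append(proj(C[n],A+e*x/1000)-px)
    return np.array(r).ravel()
b=least_squares(g,[.48,.28,.3],loss='soft_l1'); print('barrel',b.x.round(4),np.degrees(b.x[2]))
print(g(b.x).reshape(-1,2).round(1).tolist())
for n,px in(('top',B(25,196)),('side',D(494,468))): print(proj(C[n],axis(b.x,.1375))-px)
E
python3 fit2.py
```

```text
[ 0.5143 -0.1424 -0.2307  0.0247 -0.0551  0.1323  0.0401 -0.0019] -13.217232090077168
top mp [-1.4  0.9]
top mm [0.1 0.1]
side pp [-1.4  0. ]
side mp [ 0.3 -0.7]
side mm [ 0.1 -1.1]
top post [-0.3  1.5]
side post [ 0.6 -0.3]
side (0, -72, 78) [-0.3  1. ]
top bed [-0.2  1.1]
top ('w', 60) [0.3 0.1]
top ('w', 40) [0.3 0.6]
top ('w', -40) [ 0.9 -0.5]
top ('w', -60) [ 0.6 -0.4]
side ('w', 60) [ 0.2 -1.5]
side ('-w', 60) [-2.2  0.6]
side ('w', -40) [-0.3  0.1]
side ('-w', -40) [-2.1  1.8]
barrel [0.4833 0.2911 0.3758] 21.53384318302798
[[0.1, -1.3], [1.9, 0.0], [0.9, -1.3], [1.5, 1.1], [-0.4, 0.3], [0.7, 0.4], [-1.3, 2.1], [0.5, 1.6]]
[0.93761018 0.02672367]
[ 0.12039136 -1.22588761]
```

```bash
cat > ov.py <<'E'
from h import *
def ov(F,Bp,fn,zoom=5):
    def W(P,p,):
        c,s=np.cos(p[2]),np.sin(p[2]);P=np.array(P)/1000; return np.array([p[0]+c*P[0]-s*P[1],p[1]+s*P[0]+c*P[1],P[2]])
    out=[]
    for n,(x,y,w,h),k in(('top',(305,140,140,100),4),('side',(235,85,130,140),4)):
        C=cam(n); im=cv2.resize(C['img'][y:y+h,x:x+w],None,fx=k,fy=k,interpolation=2)[:,:,::-1].copy()
        def ln(L,col,p=F):
            q=[((proj(C,W(a,p))-(x,y)+.5)*k*8).astype(int) for a in L]; cv2.polylines(im,[np.array(q)],False,col,1,cv2.LINE_AA,3)
        for a in(-60,-40,40,60): ln([(30,a,72),(0,a,42.6),(-30,a,72)],(0,255,0))
        ln([(17,-40,32),(17,40,32)],(255,255,0)); ln([(-17,-40,32),(-17,40,32)],(255,255,0))
        t=np.linspace(0,6.3,40)
        ln([(19.5*np.cos(i),-72,78+19.5*np.sin(i)) for i in t],(255,0,255))
        ln([(34*np.cos(i),-85,78+34*np.sin(i)) for i in t],(255,0,255))
        ln([(86,0,12),(86,0,118)],(0,255,255))
        out.append(im)
    H=max(i.shape[0] for i in out); z=np.zeros((H,sum(i.shape[1] for i in out),3),np.uint8); a=0
    for i in out: z[:i.shape[0],a:a+i.shape[1]]=i; a+=i.shape[1]
    r=800/z.shape[1]; cv2.imwrite(fn,cv2.resize(z,None,fx=r,fy=r,interpolation=cv2.INTER_AREA) if r<1 else z)
E
python3 -c "
from ov import *
ov((.516,-.1435,np.radians(-13.4)),None,'pics/ov1.png')"
```

```text
(no output)
```

View pics/ov1.png

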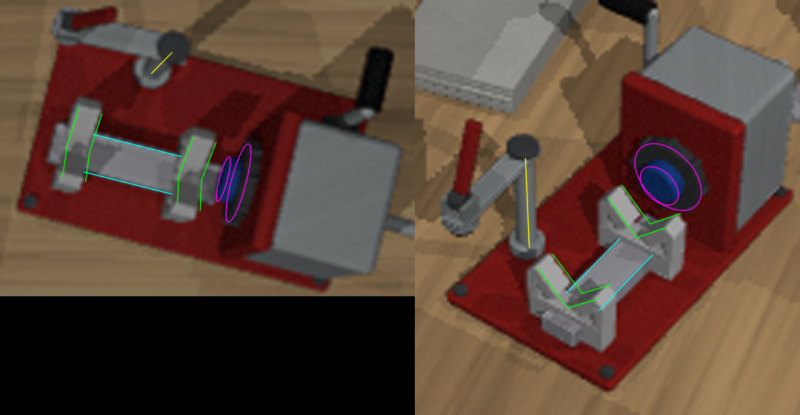

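```bash
cat >> h.py <<'E'
F=np.array([.516,-.1435]); FY=np.radians(-13.4)
def tool():
    o=obs(); w,x,y,z=o['tool_rot']; return np.array(o['eef_pos']),R.from_quat([x,y,z,w]),o
def want(th,tilt=0):  # th deg: direction of tool y; z down; tilt about tool x
    t=np.radians(th); y=np.array([np.cos(t),np.sin(t),0]); z=np.array([0,0,-1.]); x=np.cross(y,z)
    return R.from_matrix(np.array([x,y,z]).T)*R.from_rotvec([np.radians(tilt),0,0])
def d(xyz,th,tilt=0,base=None):
    p,r,o=base if base else (*tool()[:2],None)
    w=want(th,tilt); print('xyz',(r.inv().apply(np.array(xyz)-p)).round(4).tolist(),'rot',np.degrees((r.inv()*w).as_rotvec()).round(2).tolist())
    return np.array(xyz),w,None
def fl(P): # filler mm -> world
    c,s=np.cos(FY),np.sin(FY);P=np.array(P)/1000; return np.array([F[0]+c*P[0]-s*P[1],F[1]+s*P[0]+c*P[1],P[2]])
E
python3 -c "
from h import *
b=d([.47,-.12,.33],-21); b=d([.4833,.2911,.17],21.5,base=b)"
```

```text
xyz [0.3739, -0.366, -0.0987] rot [0.0, 0.0, -43.75]
xyz [0.3886, -0.1349, 0.16] rot [0.0, 0.0, -42.5]
```

```bash
T='{"delta_rot":[0,0,-43.75],"xyz":[0.374,-0.366,-0.099],"fingers":-1}'; python3 -m crank '[{"delta_rot":[0,0,-43.75],"xyz":[0.374,-0.366,-0.099],"fingers":-1},{"delta_rot":[0,0,-43.75],"xyz":[0.374,-0.366,-0.099],"fingers":-1},{"delta_rot":[0,0,-43.75],"xyz":[0.374,-0.366,-0.099],"fingers":-1},{"delta_rot":[0,0,-43.75],"xyz":[0.374,-0.366,-0.099],"fingers":-1},{"delta_rot":[0,0,-43.75],"xyz":[0.374,-0.366,-0.099],"fingers":-1},{"delta_rot":[0,0,-43.75],"xyz":[0.374,-0.366,-0.099],"fingers":-1},{"delta_rot":[0,0,-43.75],"xyz":[0.374,-0.366,-0.099],"fingers":-1},{"delta_rot":[0,0,-43.75],"xyz":[0.374,-0.366,-0.099],"fingers":-1},{"delta_rot":[0,0,-43.75],"xyz":[0.374,-0.366,-0.099],"fingers":-1},{"delta_rot":[0,0,-43.75],"xyz":[0.374,-0.366,-0.099],"fingers":-1}]' 60
python3 -c "
from h import *
d([.4833,.2911,.17],21.5)"
```

```text
t: 2.95
eef_pos: [0.4593, -0.148, 0.325]
tool_rot: [0.001, 0.824, 0.566, 0.0]
contact_force: [0.7, -0.6, -0.4]
gripper_width: 0.999
grasp_force: 0.0
xyz [0.4186, -0.1352, 0.1548] rot [0.05, 0.04, -42.51]
```

```bash
python3 -m crank '[{"delta_rot":[0,0,-42.5],"xyz":[0.419,-0.135,0.155],"fingers":-1},{"delta_rot":[0,0,-42.5],"xyz":[0.419,-0.135,0.155],"fingers":-1},{"delta_rot":[0,0,-42.5],"xyz":[0.419,-0.135,0.155],"fingers":-1},{"delta_rot":[0,0,-42.5],"xyz":[0.419,-0.135,0.155],"fingers":-1},{"delta_rot":[0,0,-42.5],"xyz":[0.419,-0.135,0.155],"fingers":-1},{"delta_rot":[0,0,-42.5],"xyz":[0.419,-0.135,0.155],"fingers":-1},{"delta_rot":[0,0,-42.5],"xyz":[0.419,-0.135,0.155],"fingers":-1},{"delta_rot":[0,0,-42.5],"xyz":[0.419,-0.135,0.155],"fingers":-1},{"delta_rot":[0,0,-42.5],"xyz":[0.419,-0.135,0.155],"fingers":-1},{"delta_rot":[0,0,-42.5],"xyz":[0.419,-0.135,0.155],"fingers":-1}]'
python3 -c "
from h import *
d([.4833,.2911,.041],21.5)"
```

```text
t: 3.95
eef_pos: [0.4813, 0.295, 0.168]
tool_rot: [-0.002, 0.56, 0.828, 0.001]
contact_force: [-0.3, 0.0, -0.4]
gripper_width: 0.998
grasp_force: 0.0
xyz [-0.0048, 0.0005, 0.127] rot [-0.04, -0.18, 0.32]
```

```bash
python3 -m crank '[{"delta_rot":[0,0,0.3],"xyz":[-0.005,0,0.04],"fingers":-1},{"delta_rot":[0,0,0.3],"xyz":[-0.005,0,0.08],"fingers":-1},{"delta_rot":[0,0,0.3],"xyz":[-0.005,0,0.11],"fingers":-1},{"delta_rot":[0,0,0.3],"xyz":[-0.005,0,0.127],"fingers":-1},{"delta_rot":[0,0,0.3],"xyz":[-0.005,0,0.127],"fingers":-1},{"delta_rot":[0,0,0.3],"xyz":[-0.005,0,0.127],"fingers":0.4},{"delta_rot":[0,0,0.3],"xyz":[-0.005,0,0.127],"fingers":0.6},{"delta_rot":[0,0,0.3],"xyz":[-0.005,0,0.127],"fingers":1},{"delta_rot":[0,0,0.3],"xyz":[-0.005,0,0.127],"fingers":1},{"delta_rot":[0,0,0.3],"xyz":[-0.005,0,0.127],"fingers":1}]' 60
python3 -c "
from h import *
print(obs()['torque'])
d([.4833,.2911,.041],21.5)"
```

```text
t: 4.95
eef_pos: [0.4864, 0.2859, 0.0444]
tool_rot: [0.001, 0.565, 0.825, 0.002]
contact_force: [0.4, -0.1, 5.1]
gripper_width: 0.566
grasp_force: 61.0
[-0.08277184 -0.01691171  0.06806313]
xyz [0.006, -0.001, 0.0034] rot [0.23, -0.02, -0.3]
```

```bash
python3 -m crank '[{"delta_rot":[0,0,0],"xyz":[0,0,-0.02],"fingers":1},{"delta_rot":[0,0,0],"xyz":[0,0,-0.06],"fingers":1},{"delta_rot":[0,0,0],"xyz":[0,0,-0.11],"fingers":1},{"delta_rot":[0,0,0],"xyz":[0,0,-0.16],"fingers":1},{"delta_rot":[0,0,0],"xyz":[0,0,-0.18],"fingers":1},{"delta_rot":[0,0,0],"xyz":[0,0,-0.18],"fingers":1}]' 60
python3 - <<'E'
from h import *
o=obs(); print(o['torque'],o['contact_force'],fl((0,25,200)))
for n in('top','side'):
    c=cam(n); m=cut_out(n,'barrel')
    for q in m: print(n,q['score'],np.round(q['pixel']),q['pixels'].sum())
    P=np.array([obs()['eef_pos']])[0]; px=proj(c,P).astype(int); x,y=max(0,px[0]-50),max(0,px[1]-60)
    if n=='side': i=c['img'][y:y+125,x:x+100]
    else: i=c['img'][y:y+125,x:x+100]
    cv2.imwrite(f'pics/l_{n}.png',cv2.resize(i,None,fx=4,fy=4,interpolation=2)[:,:,::-1]); print(px)
a=[cv2.imread(f'pics/l_{n}.png') for n in('top','side')]; h=min(i.shape[0] for i in a)
cv2.imwrite('pics/lift.png',np.hstack([i[:h] for i in a]))
E
```

```text
t: 5.55
eef_pos: [0.4862, 0.286, 0.226]
tool_rot: [0.002, 0.565, 0.825, 0.003]
contact_force: [1.1, 0.6, -6.0]
gripper_width: 0.566
grasp_force: 64.4
[-0.12150886 -0.09506091 -0.03340678] [ 1.09568939  0.60010084 -6.00701578] [ 0.5217937 -0.1191806  0.2      ]
top 0.91 [186. 188.] 510
top 0.77 [174. 319.] 2390
top 0.38 [367. 196.] 619
[169 197]
side 0.97 [375. 372.] 3841
side 0.83 [224. 293.] 2177
[228 270]
```

View pics/lift.png

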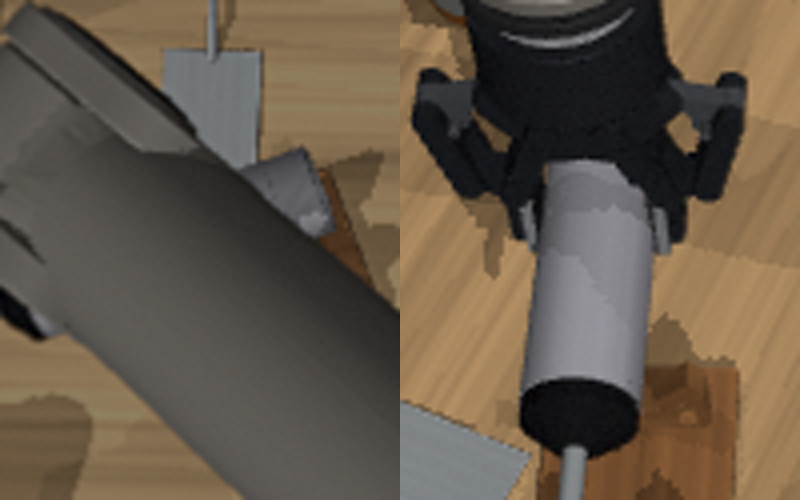

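```bash
python3 - <<'E'
from h import *
p,r,o=tool(); ax=r.apply([1,0,0]); e=r.apply([0,1,0]); print('ax',ax.round(3))
A=lambda y: p+ax*y+np.array([0,0,.0176])
T=cam('top');S=cam('side')
obsr=[(119+302/4-.4,137+148/4-.4),(119+333/4-.4,137+232/4-.4)]
obsf=[(178+(522-400)/4-.4,210+385/4-.4),(178+(640-400)/4-.4,210+392/4-.4)]
for off in(0,.004,.008):
    rear=A(off-.0825); fr=A(off+.0825)
    print(off,[(proj(T,rear+e*s)-q).round(1).tolist() for s,q in zip((.025,-.025),obsr)],[(proj(S,fr+e*s)-q).round(1).tolist() for s,q in zip((.025,-.025),obsf)])
E
```

```text
ax [-0.362  0.932 -0.001]
0 [[5.6, -0.4], [5.6, -0.2]] [[-0.4, 0.2], [0.4, -1.0]]
0.004 [[3.9, 0.3], [3.9, 0.5]] [[-0.7, 2.4], [0.2, 1.1]]
0.008 [[2.2, 0.9], [2.2, 1.1]] [[-0.9, 4.5], [-0.0, 3.3]]
```

```bash
python3 - <<'E'
from h import *
from scipy.optimize import least_squares
p,r,o=tool()
S=cam('side'); m=[q for q in cut_out('side','barrel') if q['pixel'][0]<300][0]['pixels']
ys,xs=np.where(m); print('side rows',ys.min(),ys.max(), 'tip',xs[ys==ys.max()].mean(), xs.min(),xs.max())
g=S['img'].astype(int).sum(2)
for y in range(298,345,2): print(y,xs[ys==y].min() if (ys==y).any() else None,xs[ys==y].max() if (ys==y).any() else None, g[y,214:236:2].tolist())
T=cam('top'); m=[q for q in cut_out('top','barrel') if q['pixel'][1]<260 and q['pixel'][0]<250][0]['pixels']; ys,xs=np.where(m); print('top',xs.min(),xs.max(),ys.min(),ys.max())
for x in range(186,210): print(x,T['img'][184,x].tolist(),T['img'][190,x].tolist())
E
```

```text
side rows 250 344 tip 220.0 208 241
298 209 239 [342, 390, 412, 432, 445, 448, 447, 449, 437, 425, 414]
300 209 239 [347, 392, 416, 432, 442, 448, 446, 446, 434, 421, 408]
302 209 238 [356, 396, 420, 436, 443, 444, 452, 449, 438, 418, 399]
304 208 238 [353, 395, 399, 413, 415, 422, 449, 441, 438, 418, 397]
306 208 238 [42, 41, 50, 58, 48, 51, 47, 43, 170, 403, 392]
308 208 238 [45, 48, 36, 40, 59, 50, 56, 45, 48, 48, 145]
310 208 238 [57, 56, 55, 63, 56, 62, 59, 54, 44, 46, 51]
312 208 238 [59, 46, 63, 57, 60, 63, 60, 58, 49, 54, 45]
314 208 237 [47, 45, 57, 49, 49, 64, 56, 50, 60, 59, 55]
316 208 237 [38, 47, 51, 63, 61, 64, 58, 50, 48, 57, 46]
318 209 237 [40, 45, 56, 56, 50, 60, 70, 55, 45, 54, 31]
320 211 235 [34, 38, 61, 60, 54, 50, 51, 48, 44, 40, 44]
322 214 233 [132, 34, 43, 342, 396, 134, 46, 42, 34, 90, 242]
324 217 228 [252, 229, 97, 359, 403, 304, 27, 155, 235, 226, 244]
326 218 225 [262, 235, 224, 369, 398, 298, 254, 248, 228, 227, 244]
328 218 224 [243, 164, 224, 384, 396, 261, 253, 248, 222, 229, 239]
330 218 224 [170, 162, 223, 393, 396, 236, 251, 251, 230, 229, 246]

[... 536 characters left out ...]
3, 86] [40, 38, 36]
188 [88, 88, 91] [37, 35, 32]
189 [91, 90, 92] [34, 32, 30]
190 [92, 92, 94] [40, 38, 38]
191 [94, 93, 97] [75, 75, 77]
192 [94, 94, 97] [91, 91, 94]
193 [95, 94, 98] [98, 98, 102]
194 [93, 93, 96] [98, 98, 101]
195 [93, 93, 96] [92, 92, 96]
196 [95, 95, 98] [99, 98, 102]
197 [98, 98, 102] [92, 92, 95]
198 [86, 86, 89] [99, 99, 102]
199 [81, 81, 85] [103, 102, 105]
200 [75, 64, 60] [100, 100, 104]
201 [76, 52, 30] [76, 77, 81]
202 [72, 47, 28] [71, 65, 64]
203 [68, 52, 35] [77, 52, 32]
204 [105, 85, 62] [77, 51, 31]
205 [105, 86, 62] [66, 52, 36]
206 [103, 85, 61] [106, 86, 62]
207 [103, 84, 59] [110, 90, 66]
208 [104, 85, 61] [106, 87, 62]
209 [103, 84, 61] [114, 94, 69]
```

```bash
python3 - <<'E'
from h import *
from scipy.optimize import least_squares
p,r,o=tool(); T=cam('top');S=cam('side')
obs_=[(T,(194.1,173.6),-.0825,.025),(T,(201.9,194.6),-.0825,-.025),(S,(208.1,305.8),.0825,.025),(S,(237.6,307.6),.0825,-.025),(S,(220,344.7),.1375,0)]
def f(q,pr=0):
    off,pit,h,lat,yaw=q; rr=r*R.from_rotvec([0,pit,0])*R.from_rotvec([0,0,yaw]); ax=rr.apply([1,0,0]); c=p+np.array([0,0,.0176+h])+r.apply([0,lat,0])
    out=[]
    for C,px,y,s in obs_:
        A=c+ax*(off+y); e=np.cross(ax,A-np.array(C['origin'])); e/=np.linalg.norm(e)
        if e@r.apply([0,1,0])<0:e=-e
        out.append(proj(C,A+e*s)-px)
    return np.r_[np.ravel(out),h/.003,lat/.003,yaw/.02]
for x0 in([0,0,0,0,0],):
    s=least_squares(f,x0); print(s.x.round(4),np.degrees(s.x[1]),f(s.x).round(1))
    print(f([.006,0,0,0,0]).round(1))
E
```

```text
[ 0.0065 -0.0781  0.0076 -0.0012 -0.0103] -4.474798525625496 [ 0.8 -0.6  1.7 -0.1 -0.7  2.6  0.5  3.  -0.1 -3.2  2.5 -0.4 -0.5]
[ 2.2 -0.1  2.5  0.3 -1.9  2.2 -0.8  3.4 -2.  -4.4  0.   0.   0. ]
```

```bash
python3 -c "
from h import *
print(fl((0,13,0)))
b=d([*fl((0,13,0))[:2],.28],-13.4)"
```

```text
[ 0.51901272 -0.13085391  0.        ]
xyz [-0.4001, -0.1186, -0.0581] rot [-0.04, 0.01, 34.61]
```

```bash
python3 -m crank '[{"delta_rot":[0,0,1],"xyz":[-0.012,-0.003,-0.03],"fingers":1},{"delta_rot":[0,0,4],"xyz":[-0.045,-0.013,-0.05],"fingers":1},{"delta_rot":[0,0,8],"xyz":[-0.09,-0.027,-0.054],"fingers":1},{"delta_rot":[0,0,12],"xyz":[-0.138,-0.041,-0.054],"fingers":1},{"delta_rot":[0,0,16],"xyz":[-0.186,-0.055,-0.054],"fingers":1},{"delta_rot":[0,0,20.5],"xyz":[-0.234,-0.069,-0.054],"fingers":1},{"delta_rot":[0,0,25],"xyz":[-0.282,-0.083,-0.054],"fingers":1},{"delta_rot":[0,0,29],"xyz":[-0.33,-0.097,-0.054],"fingers":1},{"delta_rot":[0,0,32.5],"xyz":[-0.372,-0.11,-0.054],"fingers":1},{"delta_rot":[0,0,34.6],"xyz":[-0.4,-0.1186,-0.054],"fingers":1}]'
python3 -c "
from h import *
b=d([*fl((0,13,0))[:2],.075],-13.4)
print(obs()['torque'])"
```

```text
t: 7.15
eef_pos: [0.5186, -0.1351, 0.2762]
tool_rot: [0.001, 0.787, 0.617, -0.0]
contact_force: [0.7, -0.3, -6.0]
gripper_width: 0.563
grasp_force: 65.3
xyz [0.0045, -0.0006, 0.2012] rot [0.02, 0.09, -0.34]
[-0.14790269 -0.01123312  0.04841383]
```

```bash
python3 -m crank '[{"delta_rot":[0,0,-0.3],"xyz":[0.0045,-0.0006,0.03],"fingers":1},{"delta_rot":[0,0,-0.3],"xyz":[0.0045,-0.0006,0.075],"fingers":1},{"delta_rot":[0,0,-0.3],"xyz":[0.0045,-0.0006,0.12],"fingers":1},{"delta_rot":[0,0,-0.3],"xyz":[0.0045,-0.0006,0.16],"fingers":1},{"delta_rot":[0,0,-0.3],"xyz":[0.0045,-0.0006,0.185],"fingers":1},{"delta_rot":[0,0,-0.3],"xyz":[0.0045,-0.0006,0.195],"fingers":1},{"delta_rot":[0,0,-0.3],"xyz":[0.0045,-0.0006,0.195],"fingers":1}]'
python3 - <<'E'
from h import *
print(obs()['torque']);d([*fl((0,13,0))[:2],.06],-13.4)
a=[]
for n,(x,y,w,h) in(('top',(300,135,100,100)),('side',(230,90,100,130))):
    c=cam(n);a.append(cv2.resize(c['img'][y:y+h,x:x+w],(400*w//100,500 if h==130 else 400),interpolation=2))
z=np.zeros((500,800,3),np.uint8);z[:400,:400]=a[0];z[:,400:]=a[1];cv2.imwrite('pics/pl.png',z[:,:,::-1])
E
```

```text
t: 7.85
eef_pos: [0.519, -0.126, 0.0804]
tool_rot: [-0.001, 0.783, 0.622, -0.001]
contact_force: [-0.2, -0.2, -5.4]
gripper_width: 0.568
grasp_force: 64.9
[-0.15908817  0.0599362   0.06219401]
xyz [-0.0047, 0.0011, 0.0204] rot [-0.12, -0.01, 0.32]
```

View pics/pl.png

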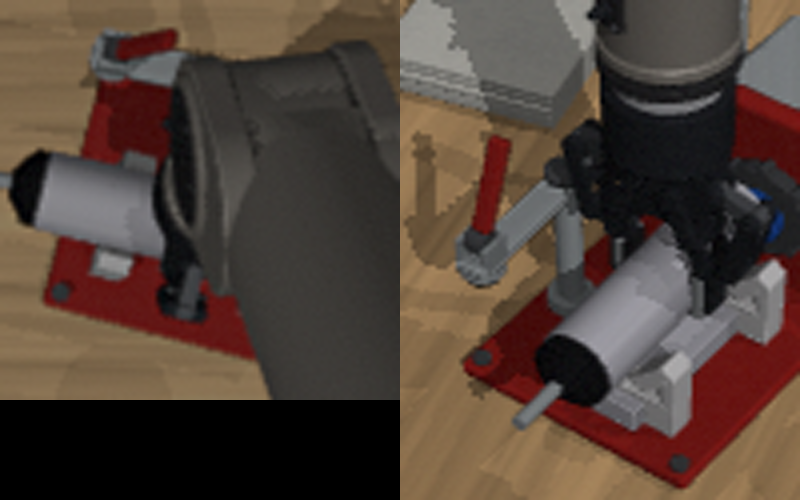

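```bash
python3 -m crank '[{"delta_rot":[0,0,0.3],"xyz":[0,0,0.004],"fingers":1},{"delta_rot":[0,0,0.3],"xyz":[0,0,0.008],"fingers":1},{"delta_rot":[0,0,0.3],"xyz":[0,0,0.011],"fingers":1},{"delta_rot":[0,0,0.3],"xyz":[0,0,0.014],"fingers":1},{"delta_rot":[0,0,0.3],"xyz":[0,0,0.016],"fingers":1},{"delta_rot":[0,0,0.3],"xyz":[0,0,0.017],"fingers":1},{"delta_rot":[0,0,0.3],"xyz":[0,0,0.018],"fingers":1}]'; python3 -c "
from h import *
p,r,o=tool();print(o['torque']); print(r.as_matrix()[:,1])"
```

```text
t: 8.65
eef_pos: [0.5196, -0.1263, 0.0632]
tool_rot: [0.0, 0.785, 0.62, 0.0]
contact_force: [0.4, -0.2, -4.6]
gripper_width: 0.565
grasp_force: 65.1
[-0.13983675 -0.00384517 -0.09190564]
[ 9.72798126e-01 -2.31654403e-01  2.08113730e-04]
```

Contact is just starting; go on in 1 mm steps.

```bash
python3 -m crank '[{"delta_rot":[0,0,0],"xyz":[0,0,0.001],"fingers":1},{"delta_rot":[0,0,0],"xyz":[0,0,0.002],"fingers":1},{"delta_rot":[0,0,0],"xyz":[0,0,0.002],"fingers":1}]'; python3 -m crank '[{"delta_rot":[0,0,0],"xyz":[0,0,0.001],"fingers":1},{"delta_rot":[0,0,0],"xyz":[0,0,0.001],"fingers":1}]'; python3 -c "
from h import *
p,r,o=tool();print(o['torque'])"
```

```text
t: 8.95
eef_pos: [0.5206, -0.1264, 0.0618]
tool_rot: [0.001, 0.785, 0.62, 0.001]
contact_force: [1.8, -0.3, -2.7]
gripper_width: 0.566
grasp_force: 65.6
t: 9.15
eef_pos: [0.5209, -0.1265, 0.0614]
tool_rot: [0.001, 0.785, 0.619, 0.001]
contact_force: [1.7, -0.8, 3.9]
gripper_width: 0.565
grasp_force: 66.5
[-0.08042251 -0.22538912 -0.33578081]
```

```bash
python3 -m crank '[{"delta_rot":[0,0,0],"xyz":[0,0,0],"fingers":-0.25},{"delta_rot":[0,0,0],"xyz":[0,0,0],"fingers":-0.4},{"delta_rot":[0,0,0],"xyz":[0,0,0],"fingers":-0.4}]' 20; python3 -m crank '[{"delta_rot":[0,0,0],"xyz":[0,0,0],"fingers":-0.1},{"delta_rot":[0,0,0],"xyz":[0,0,0],"fingers":1},{"delta_rot":[0,0,0],"xyz":[0,0,0],"fingers":1},{"delta_rot":[0,0,0],"xyz":[0,0,0],"fingers":1}]' 25; python3 -c "
from h import *
p,r,o=tool();print(o['torque'],r.inv().apply(o['contact_force']))"
```

```text
t: 9.45
eef_pos: [0.519, -0.1262, 0.0601]
tool_rot: [-0.0, 0.785, 0.62, -0.0]
contact_force: [-0.0, -0.2, 0.5]
gripper_width: 0.702
grasp_force: 0.0
t: 9.85
eef_pos: [0.5213, -0.1267, 0.0609]
tool_rot: [0.001, 0.785, 0.62, 0.001]
contact_force: [5.3, -1.3, 0.9]
gripper_width: 0.574
grasp_force: 28.5
[-0.44156291 -1.20134683 -0.05198884] [-0.02325643  5.46236604 -0.91862997]
```

```bash
python3 -m crank '[{"delta_rot":[0,0,0],"xyz":[0,0.002,0],"fingers":1},{"delta_rot":[0,0,0],"xyz":[0,0.004,0],"fingers":1},{"delta_rot":[0,0,0],"xyz":[0,0.004,0],"fingers":1}]' 50; python3 -c "
from h import *
p,r,o=tool();print(o['torque'],r.inv().apply(o['contact_force']))"
```

```text
t: 10.15
eef_pos: [0.5214, -0.1268, 0.061]
tool_rot: [-0.001, 0.785, 0.62, -0.002]
contact_force: [-7.1, 0.9, 18.6]
gripper_width: 0.571
grasp_force: 51.6
[0.14985527 1.36645832 0.0557777 ] [ -0.80501512  -7.1980259  -18.56818521]
```

```bash
python3 -m crank '[{"delta_rot":[0,0,0],"xyz":[0,-0.0018,-0.001],"fingers":1},{"delta_rot":[0,0,0],"xyz":[0,-0.0018,-0.001],"fingers":1}]' 50; python3 -c "
from h import *
p,r,o=tool();print(o['torque'],r.inv().apply(o['contact_force']))
c,s=np.cos(FY),np.sin(FY);q=p[:2]-F;print('filler coords',q[0]*c+q[1]*s,-q[0]*s+q[1]*c)"
```

```text
t: 10.35
eef_pos: [0.5212, -0.1267, 0.0611]
tool_rot: [-0.0, 0.785, 0.62, -0.0]
contact_force: [1.8, -0.7, 2.3]
gripper_width: 0.571
grasp_force: 52.6
[-0.01953602 -0.19386162  0.00522958] [-0.2502504   1.86650242 -2.34736427]
filler coords 0.0011612196278243804 0.017568628165293726
```

```bash
python3 -m crank '[{"delta_rot":[0,0,0],"xyz":[-0.002,0,0],"fingers":1},{"delta_rot":[0,0,0],"xyz":[-0.004,0,0],"fingers":1},{"delta_rot":[0,0,0],"xyz":[-0.006,0,0],"fingers":1},{"delta_rot":[0,0,0],"xyz":[-0.008,0,0],"fingers":1},{"delta_rot":[0,0,0],"xyz":[-0.010,0,0],"fingers":1},{"delta_rot":[0,0,0],"xyz":[-0.012,0,0],"fingers":1}]' 60; python3 -c "
from h import *
p,r,o=tool();print(o['torque'],r.inv().apply(o['contact_force']))
c,s=np.cos(FY),np.sin(FY);q=p[:2]-F;print('filler coords',q[0]*c+q[1]*s,-q[0]*s+q[1]*c)"
```

```text
t: 10.95
eef_pos: [0.5191, -0.1352, 0.0612]
tool_rot: [-0.001, 0.784, 0.621, 0.001]
contact_force: [1.3, 8.2, 2.3]
gripper_width: 0.569
grasp_force: 61.8
[ 1.69877093 -0.26571286 -0.29243009] [ 8.29107966 -0.61069554 -2.29084327]
filler coords 0.0011236135281393652 0.008784884777141812
```

```bash
python3 -m crank '[{"delta_rot":[0,0,0],"xyz":[0,0,0],"fingers":1},{"delta_rot":[0,0,0],"xyz":[0,0,0],"fingers":1}]' 60; python3 -c "
from h import *
p,r,o=tool();print(o['torque'],r.inv().apply(o['contact_force']))
S=cam('side');print([(round(m['score'],2),m['pixel'],np.where(m['pixels'])[0].max()) for m in cut_out('side','barrel')])
print(proj(S,fl((1,-72,78))),proj(S,fl((1,-60,103))))
c,s=np.cos(FY),np.sin(FY);q=p[:2]-F;print('filler coords',q[0]*c+q[1]*s,-q[0]*s+q[1]*c)"
```

```text
t: 11.15
eef_pos: [0.519, -0.1357, 0.0612]
tool_rot: [-0.001, 0.784, 0.62, 0.001]
contact_force: [1.1, 6.6, 4.0]
gripper_width: 0.569
grasp_force: 61.8
[ 1.38683855 -0.28036671 -0.32226283] [ 6.73792549 -0.44198735 -3.93973634]
[(0.82, [287.4, 178.8], np.int64(202)), (0.65, [374.1, 372.4], np.int64(419))]
[316.5371854  147.02179107] [314.1254898  142.30986914]
filler coords 0.0010765174097400827 0.008313274692413488
```

```bash
python3 - <<'E'
from h import *
S=cam('side'); m=[q for q in cut_out('side','barrel') if q['pixel'][1]<250][0]['pixels']; ys,xs=np.where(m)
print('tip',ys.max(),xs[ys==ys.max()], 'left',xs.min())
for y in (125,130,135,140,145,150,155,160): print(y,proj(S,fl((1,y,78))).round(1))
g=S['img'].astype(int).sum(2)
# intensity along ridge line of tube top
for y in range(70,130,3):
    u=proj(S,fl((1,y,103))); v=proj(S,fl((1,y,78)));print(y,g[int(u[1]+.5),int(u[0]+.5)],g[int(v[1]+.5),int(v[0]+.5)],end=' | ')
T=cam('top');g=T['img'].astype(int).sum(2);print()
for y in range(70,165,3):
    u=proj(T,fl((1,y,90)));print(y,g[int(u[1]+.5),int(u[0]+.5)],end=' | ')
E
```

```text
tip 202 [261 262] left 261
125 [269.1 194.6]
130 [267.8 196. ]
135 [266.5 197.3]
140 [265.1 198.6]
145 [263.8 199.9]
150 [262.5 201.2]
155 [261.2 202.6]
160 [259.8 203.9]
70 411 462 | 73 410 467 | 76 413 465 | 79 427 464 | 82 417 469 | 85 409 222 | 88 413 79 | 91 431 50 | 94 418 46 | 97 416 51 | 100 175 33 | 103 52 43 | 106 52 41 | 109 41 47 | 112 40 38 | 115 36 42 | 118 41 337 | 121 39 350 | 124 41 364 | 127 36 352 | 
70 406 | 73 407 | 76 400 | 79 404 | 82 408 | 85 405 | 88 405 | 91 406 | 94 411 | 97 417 | 100 266 | 103 47 | 106 61 | 109 34 | 112 36 | 115 38 | 118 172 | 121 340 | 124 348 | 127 318 | 130 336 | 133 342 | 136 335 | 139 338 | 142 343 | 145 342 | 148 327 | 151 342 | 154 300 | 157 277 | 160 282 | 163 284 |
```

```bash
cat > st.py <<'E'
from h import *
p,r,o=tool();print('F tool',r.inv().apply(o['contact_force']).round(1),'M',r.inv().apply(o['torque']).round(2))
c,s=np.cos(FY),np.sin(FY);q=p[:2]-F;print('filler coords',(q[0]*c+q[1]*s).round(4),(-q[0]*s+q[1]*c).round(4))
E
python3 -m crank '[{"delta_rot":[0,0,0],"xyz":[-0.002,0,-0.0008],"fingers":1},{"delta_rot":[0,0,0],"xyz":[-0.004,0,-0.0008],"fingers":1},{"delta_rot":[0,0,0],"xyz":[-0.006,0,-0.0008],"fingers":1},{"delta_rot":[0,0,0],"xyz":[-0.008,0,-0.0008],"fingers":1},{"delta_rot":[0,0,0],"xyz":[-0.010,0,-0.0008],"fingers":1},{"delta_rot":[0,0,0],"xyz":[-0.010,0,-0.0008],"fingers":1}]' 60; python3 st.py
```

```text
t: 12.0
eef_pos: [0.5156, -0.1491, 0.0617]
tool_rot: [-0.0, 0.785, 0.62, -0.001]
contact_force: [0.5, -1.0, -4.9]
gripper_width: 0.564
grasp_force: 62.4
F tool [-0.8  0.7  4.9] M [-0.11 -0.22  0.01]
filler coords 0.0009 -0.0055
```

```bash
python3 -m crank '[{"delta_rot":[0,0,0],"xyz":[-0.001,0,0.0003],"fingers":1},{"delta_rot":[0,0,0],"xyz":[-0.002,0,0.0003],"fingers":1},{"delta_rot":[0,0,0],"xyz":[-0.003,0,0.0003],"fingers":1},{"delta_rot":[0,0,0],"xyz":[-0.003,0,0.0003],"fingers":1}]' 60; python3 st.py
```

```text
t: 12.4
eef_pos: [0.5153, -0.1512, 0.0616]
tool_rot: [-0.0, 0.785, 0.62, -0.0]
contact_force: [-1.1, 0.5, -4.9]
gripper_width: 0.565
grasp_force: 62.4
F tool [ 0.2 -1.2  4.9] M [ 0.22  0.1  -0.06]
filler coords 0.0011 -0.0076
```

```bash
python3 -m crank '[{"delta_rot":[0,0,0],"xyz":[-0.001,0,0],"fingers":1},{"delta_rot":[0,0,0],"xyz":[-0.002,0,0],"fingers":1},{"delta_rot":[0,0,0],"xyz":[-0.003,0,0],"fingers":1},{"delta_rot":[0,0,0],"xyz":[-0.003,0,0],"fingers":1}]' 60; python3 st.py;  python3 -m crank '[{"delta_rot":[0,0,0],"xyz":[-0.001,0,0],"fingers":1},{"delta_rot":[0,0,0],"xyz":[-0.002,0,0],"fingers":1},{"delta_rot":[0,0,0],"xyz":[-0.002,0,0],"fingers":1}]' 60; python3 st.py
```

```text
t: 12.8
eef_pos: [0.5152, -0.1517, 0.0616]
tool_rot: [-0.001, 0.784, 0.62, 0.001]
contact_force: [-0.1, 7.2, -4.3]
gripper_width: 0.565
grasp_force: 62.5
F tool [ 6.9 -1.7  4.3] M [0.47 1.38 0.18]
filler coords 0.0011 -0.0081
t: 13.1
eef_pos: [0.5152, -0.1517, 0.0617]
tool_rot: [-0.002, 0.784, 0.621, 0.002]
contact_force: [0.7, 12.7, -4.5]
gripper_width: 0.566
grasp_force: 62.6
F tool [12.5 -2.2  4.6] M [0.51 2.32 0.31]
filler coords 0.0011 -0.0082
```

```bash
python3 -m crank '[{"delta_rot":[0,0,0],"xyz":[-0.001,0,0.0006],"fingers":1},{"delta_rot":[0,0,0],"xyz":[-0.0018,0,0.0006],"fingers":1},{"delta_rot":[0,0,0],"xyz":[-0.0018,0,0.0006],"fingers":1}]' 60; python3 st.py; python3 - <<'E'
from h import *
S=cam('side');T=cam('top')
for n,C,z in(('s',S,103),('s78',S,78),('t',T,90)):
    g=C['img'].astype(int).sum(2)
    for y in range(60,110,3):
        u=proj(C,fl((1,y,z)));print(y,g[int(u[1]+.5),int(u[0]+.5)],end=' | ')
    print()
E
```

```text
t: 13.4
eef_pos: [0.5152, -0.1517, 0.0616]
tool_rot: [-0.002, 0.784, 0.621, 0.002]
contact_force: [-1.2, 16.2, 0.5]
gripper_width: 0.568
grasp_force: 63.4
F tool [15.5 -4.9 -0.4] M [0.98 3.14 0.48]
filler coords 0.0012 -0.0082
60 410 | 63 426 | 66 414 | 69 411 | 72 416 | 75 429 | 78 408 | 81 412 | 84 67 | 87 51 | 90 45 | 93 36 | 96 47 | 99 35 | 102 35 | 105 30 | 108 31 | 
60 463 | 63 462 | 66 297 | 69 98 | 72 59 | 75 58 | 78 49 | 81 53 | 84 45 | 87 37 | 90 39 | 93 41 | 96 36 | 99 34 | 102 397 | 105 421 | 108 420 | 
60 408 | 63 405 | 66 402 | 69 402 | 72 408 | 75 408 | 78 416 | 81 426 | 84 218 | 87 54 | 90 21 | 93 29 | 96 24 | 99 17 | 102 75 | 105 293 | 108 374 |
```

```bash
python3 -m crank '[{"delta_rot":[0,0,0],"xyz":[0,0,0],"fingers":-0.3},{"delta_rot":[0,0,0],"xyz":[0,0,0],"fingers":-0.6},{"delta_rot":[0,0,0],"xyz":[0,0,0],"fingers":-0.6},{"delta_rot":[0,0,0],"xyz":[0,0,-0.01],"fingers":-0.6},{"delta_rot":[0,0,0],"xyz":[0,0,-0.03],"fingers":-0.6},{"delta_rot":[0,0,0],"xyz":[0,0,-0.07],"fingers":-0.6},{"delta_rot":[0,0,0],"xyz":[0,0,-0.11],"fingers":-0.6},{"delta_rot":[0,0,0],"xyz":[0,0,-0.155],"fingers":-0.6},{"delta_rot":[0,0,0],"xyz":[0,0,-0.2],"fingers":-0.6},{"delta_rot":[0,0,0],"xyz":[0,0,-0.22],"fingers":-0.6}]' 60; python3 st.py; python3 - <<'E'
from h import *
S=cam('side');T=cam('top')
for n,C,z in(('s',S,103),('s78',S,78),('t',T,90)):
    g=C['img'].astype(int).sum(2)
    for y in range(66,96,2):
        u=proj(C,fl((1,y,z)));print(y,g[int(u[1]+.5),int(u[0]+.5)],end=' | ')
    print()
for n,C in(('top',T),('side',S)):
    h=cv2.cvtColor(C['img'],cv2.COLOR_RGB2HSV); red=((h[...,0]<8)|(h[...,0]>172))&(h[...,1]>150)&(h[...,2]>80)
    x,y,w,hh=(325,135,35,25) if n=='top' else (240,115,30,45)
    ys,xs=np.where(red[y:y+hh,x:x+w]); print(n,len(xs),sorted(zip((xs+x).tolist(),(ys+y).tolist()),key=lambda q:q[0] if n=='top' else q[1]))
    for t in('lever','strap'):
        for m in cut_out(n,t)[:2]: 
            yy,xx=np.where(m['pixels']);print(n,t,m['score'],np.round(m['pixel']),xx.min(),xx.max(),yy.min(),yy.max())
E
```

```text
t: 14.5
eef_pos: [0.5159, -0.1583, 0.2868]
tool_rot: [0.003, 0.785, 0.62, 0.002]
contact_force: [0.2, 0.3, 0.8]
gripper_width: 0.803
grasp_force: 0.0
F tool [ 0.4  0.1 -0.8] M [ 0.02  0.03 -0.04]
filler coords 0.0034 -0.0144
66 401 | 68 409 | 70 409 | 72 406 | 74 406 | 76 403 | 78 403 | 80 405 | 82 405 | 84 71 | 86 71 | 88 44 | 90 44 | 92 40 | 94 40 | 
66 286 | 68 286 | 70 44 | 72 44 | 74 57 | 76 57 | 78 42 | 80 42 | 82 39 | 84 39 | 86 35 | 88 35 | 90 45 | 92 45 | 94 29 | 
66 388 | 68 392 | 70 394 | 72 394 | 74 395 | 76 393 | 78 405 | 80 379 | 82 379 | 84 186 | 86 34 | 88 50 | 90 40 | 92 40 | 94 40 | 
top 88 [(325, 155), (325, 156), (325, 157), (325, 158), (325, 159), (326, 156), (326, 157), (326, 158), (326, 159), (327, 156), (327, 157), (327, 158), (327, 159), (328, 156), (328, 157), (328, 158), (328, 159), (329, 156), (329, 157), (329, 158), (329, 159), (330, 148), (330, 155), (330, 156), (330, 157), (330, 158), (330, 159), (331, 148), (331, 155), (331, 156), (331, 157), (331, 158), (331, 159), (332, 148), (332, 155), (332, 156), (332, 157), (332, 158), (332, 159), (333, 148), (33
[... 1743 characters left out ...]
 (254, 140), (249, 141), (250, 141), (251, 141), (252, 141), (253, 141), (254, 141), (249, 142), (250, 142), (251, 142), (252, 142), (253, 142), (254, 142), (249, 143), (250, 143), (251, 143), (252, 143), (253, 143), (254, 143), (249, 144), (250, 144), (251, 144), (252, 144), (253, 144), (254, 144), (249, 145), (250, 145), (251, 145), (252, 145), (253, 145), (249, 146), (250, 146), (251, 146), (252, 146), (253, 146), (248, 147), (249, 147), (250, 147), (251, 147), (252, 147), (253, 147), (248, 148), (249, 148), (250, 148), (251, 148), (252, 148), (249, 149), (250, 149), (251, 149), (252, 149), (251, 150)]
side lever 0.51 [247. 141.] 246 256 127 154
side strap 0.69 [251. 147.] 245 276 126 163
```

```bash
python3 - <<'E'
from h import *
from scipy.optimize import least_squares
S=cam('side');T=cam('top')
for n,C,p in(('top',T,(342.3,143.8)),('side',S,(254.4,126))):
    w=atz(C,p,.204);c,s=np.cos(FY),np.sin(FY);q=w[:2]-F;print(n,w.round(4),'filler',(q[0]*c+q[1]*s).round(4),(-q[0]*s+q[1]*c).round(4))
def P(phi,r,z): return fl((87.2-r*np.cos(phi),r*np.sin(phi),z))
def f(x):
    phi,l=x; a=np.radians(75)-l; r=86-68*np.cos(a); z=138+68*np.sin(a)
    return np.r_[proj(T,P(phi,r,z))-(342.3,143.8),proj(S,P(phi,r,z))-(254.4,126)]
s=least_squares(f,[1.5,.07]);print(s.x,f(s.x).round(1))
phi,l=s.x; a=np.radians(75)-l
for z in(165,175,204): 
    r=86-(z-138)/np.tan(a); w=P(phi,r,z); print(z,r,w.round(4),[87.2-r*np.cos(phi),r*np.sin(phi)])
E
```

```text
top [ 0.6139 -0.1024  0.204 ] filler 0.0857 0.0627
side [ 0.6112 -0.0988  0.204 ] filler 0.0822 0.0656
[1.54111152 0.08945475] [-0.1  0.3 -0.2 -0.5]
165 76.10583947828067 [ 0.6163 -0.0892  0.165 ] [np.float64(84.94114467183361), np.float64(76.07231017459794)]
175 72.4413355813476 [ 0.6155 -0.0928  0.175 ] [np.float64(85.04990878519756), np.float64(72.409420717041)]
204 61.814274280241655 [ 0.6134 -0.1032  0.204 ] [np.float64(85.36532471395299), np.float64(61.78704129012582)]
```

```bash
cat > arc.py <<'E'
import sys
from h import *
def pose(phi,r,z,lead=0):  # lead: tangential mm in closing direction
    return [*fl((87.2-r*np.cos(phi)-lead*np.sin(phi),r*np.sin(phi)-lead*np.cos(phi),0))[:2],z/1000],-13.4+np.degrees(np.pi/2-phi)
if __name__=='__main__':
    p,r,_=tool()
    for a in sys.argv[1:]:
        phi,rr,z,l=map(float,a.split(',')); d(*pose(phi,rr,z,l),base=(p,r,None))
E
python3 arc.py 1.54,75,270,0 1.54,75,165,0
```

```text
xyz [0.0894, 0.0841, 0.0096] rot [-0.15, -0.01, -1.77]
xyz [0.0894, 0.0844, 0.1146] rot [-0.15, -0.01, -1.77]
```

```bash
python3 -m crank '[{"delta_rot":[0,0,-0.5],"xyz":[0.02,0.02,0],"fingers":0},{"delta_rot":[0,0,-1.5],"xyz":[0.05,0.047,0.005],"fingers":0},{"delta_rot":[0,0,-1.8],"xyz":[0.08,0.075,0.01],"fingers":0},{"delta_rot":[0,0,-1.8],"xyz":[0.0894,0.0842,0.01],"fingers":0},{"delta_rot":[0,0,-1.8],"xyz":[0.0894,0.0842,0.01],"fingers":0},{"delta_rot":[0,0,-1.8],"xyz":[0.0894,0.0842,0.02],"fingers":0}]' 40; python3 arc.py 1.54,75,165,0; python3 st.py
```

```text
t: 15.5
eef_pos: [0.6169, -0.0911, 0.2614]
tool_rot: [0.001, 0.775, 0.632, 0.0]
contact_force: [1.3, -0.5, 2.1]
gripper_width: 0.499
grasp_force: 0.0
xyz [0.0007, -0.0012, 0.0964] rot [0.05, 0.03, 0.01]
F tool [-0.2  1.3 -2.1] M [-0.07  0.01 -0.  ]
filler coords 0.086 0.0744
```

```bash
python3 -m crank '[{"delta_rot":[0,0,0],"xyz":[0,-0.001,0.025],"fingers":0},{"delta_rot":[0,0,0],"xyz":[0,-0.001,0.055],"fingers":0},{"delta_rot":[0,0,0],"xyz":[0,-0.001,0.08],"fingers":0},{"delta_rot":[0,0,0],"xyz":[0,-0.001,0.094],"fingers":0},{"delta_rot":[0,0,0],"xyz":[0,-0.001,0.096],"fingers":0.3},{"delta_rot":[0,0,0],"xyz":[0,-0.001,0.096],"fingers":0.5},{"delta_rot":[0,0,0],"xyz":[0,-0.001,0.096],"fingers":0.5}]' 30; python3 st.py; python3 arc.py 1.4,75,165,4 1.2,75,165,4 1,75,165,4 .8,75,165,4 .6,75,165,4;python3 -c "
from h import *
C=cam('side');i=C['img'][85:205,225:345];cv2.imwrite('pics/cage.png',cv2.resize(i,None,fx=4,fy=4,interpolation=2)[:,:,::-1])"
```

```text
t: 16.2
eef_pos: [0.6167, -0.0904, 0.1666]
tool_rot: [0.001, 0.775, 0.632, 0.001]
contact_force: [0.3, 0.2, 0.0]
gripper_width: 0.25
grasp_force: 0.0
F tool [ 0.3  0.2 -0. ] M [ 0.01 -0.02  0.03]
filler coords 0.0856 0.075
xyz [-0.0013, -0.0151, 0.0015] rot [0.13, 0.0, -8.0]
xyz [-0.0056, -0.0295, 0.0015] rot [0.13, 0.02, -19.46]
xyz [-0.0127, -0.0427, 0.0015] rot [0.13, 0.03, -30.92]
xyz [-0.0223, -0.0542, 0.0015] rot [0.13, 0.04, -42.38]
xyz [-0.034, -0.0637, 0.0014] rot [0.12, 0.06, -53.84]
```

View pics/cage.png

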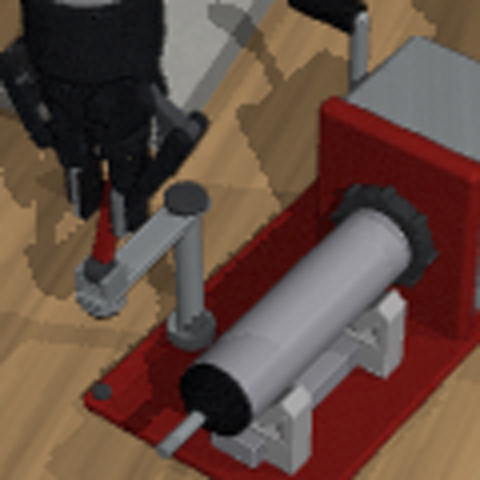

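```bash
python3 -m crank '[{"delta_rot":[0,0,-3.5],"xyz":[-0.0004,-0.008,0],"fingers":0.5},{"delta_rot":[0,0,-8],"xyz":[-0.0013,-0.0151,0],"fingers":0.5},{"delta_rot":[0,0,-13.7],"xyz":[-0.003,-0.0225,0],"fingers":0.5},{"delta_rot":[0,0,-19.5],"xyz":[-0.0056,-0.0295,0],"fingers":0.5},{"delta_rot":[0,0,-25.2],"xyz":[-0.009,-0.0363,0],"fingers":0.5},{"delta_rot":[0,0,-30.9],"xyz":[-0.0127,-0.0427,0],"fingers":0.5},{"delta_rot":[0,0,-36.6],"xyz":[-0.0173,-0.0487,0],"fingers":0.5},{"delta_rot":[0,0,-42.4],"xyz":[-0.0223,-0.0542,0],"fingers":0.5},{"delta_rot":[0,0,-48.1],"xyz":[-0.028,-0.0592,0],"fingers":0.5},{"delta_rot":[0,0,-53.8],"xyz":[-0.034,-0.0637,0],"fingers":0.5}]' 30; python3 st.py; python3 arc.py .5,75,165,4 .4,75,165,4 .3,75,165,4 .2,75,165,4 .1,75,165,4 0,75,165,4 0,75,165,8
```

```text
t: 17.25
eef_pos: [0.548, -0.1105, 0.1667]
tool_rot: [0.002, 0.403, 0.915, 0.001]
contact_force: [2.2, 0.7, -1.0]
gripper_width: 0.25
grasp_force: 1.0
F tool [-1.   2.1  1. ] M [-0.4  -0.29 -0.01]
filler coords 0.0235 0.0395
xyz [-0.0006, -0.0081, 0.0017] rot [0.15, 0.18, -5.5]
xyz [-0.0021, -0.0155, 0.0016] rot [0.14, 0.18, -11.23]
xyz [-0.0043, -0.0226, 0.0016] rot [0.13, 0.19, -16.95]
xyz [-0.0072, -0.0296, 0.0016] rot [0.12, 0.2, -22.68]
xyz [-0.0108, -0.0361, 0.0016] rot [0.11, 0.2, -28.41]
xyz [-0.015, -0.0423, 0.0016] rot [0.1, 0.21, -34.14]
xyz [-0.0173, -0.0457, 0.0016] rot [0.1, 0.21, -34.14]
```

```bash
python3 -m crank '[{"delta_rot":[0,0,-5.5],"xyz":[-0.0006,-0.0081,0],"fingers":0.5},{"delta_rot":[0,0,-11.2],"xyz":[-0.0021,-0.0155,0],"fingers":0.5},{"delta_rot":[0,0,-17],"xyz":[-0.0043,-0.0226,0],"fingers":0.5},{"delta_rot":[0,0,-22.7],"xyz":[-0.0072,-0.0296,0],"fingers":0.5},{"delta_rot":[0,0,-27],"xyz":[-0.01,-0.035,0],"fingers":0.5},{"delta_rot":[0,0,-31],"xyz":[-0.0125,-0.0385,0],"fingers":0.5},{"delta_rot":[0,0,-34],"xyz":[-0.015,-0.0423,0],"fingers":0.5},{"delta_rot":[0,0,-34],"xyz":[-0.015,-0.0423,0],"fingers":0.5}]' 30; python3 st.py; python3 arc.py 0,75,165,8 
```

```text
t: 18.05
eef_pos: [0.5279, -0.1476, 0.1667]
tool_rot: [0.003, 0.119, 0.993, 0.002]
contact_force: [3.6, 6.3, -2.2]
gripper_width: 0.255
grasp_force: 3.7
F tool [-2.   6.9  2.2] M [-1.52 -0.47  0.02]
filler coords 0.0125 -0.0013
xyz [0.0003, -0.0068, 0.0017] rot [0.25, 0.28, -0.22]
```

```bash
python3 -m crank '[{"delta_rot":[0,0,0],"xyz":[0,-0.001,0],"fingers":0.5},{"delta_rot":[0,0,0],"xyz":[0,-0.002,0],"fingers":0.5},{"delta_rot":[0,0,0],"xyz":[0,-0.002,0],"fingers":0.5}]' 30; python3 st.py; python3 - <<'E'
from h import *
S=cam('side');T=cam('top')
for n in('side','top'):
    for t in('lever','strap'):
        print(n,t,[(round(m['score'],2),np.round(m['pixel'])) for m in search_frame(n,t)])
E
```

```text
t: 18.35
eef_pos: [0.5278, -0.1477, 0.1667]
tool_rot: [0.003, 0.118, 0.993, 0.003]
contact_force: [6.4, 9.5, -3.7]
gripper_width: 0.251
grasp_force: 5.5
F tool [-3.9 10.7  3.8] M [-2.29 -0.66  0.01]
filler coords 0.0125 -0.0014
side lever [(0.37, array([295., 144.]))]
side strap [(0.56, array([288., 146.]))]
top lever []
top strap [(0.45, array([356., 190.]))]
```

```bash
python3 -m crank '[{"delta_rot":[0,0,0],"xyz":[0,0.004,0],"fingers":0.5},{"delta_rot":[0,0,0],"xyz":[0,0.0065,0],"fingers":0.4},{"delta_rot":[0,0,0],"xyz":[0,0.0065,0],"fingers":0.4},{"delta_rot":[0,0,0],"xyz":[0,0.0065,-0.02],"fingers":0.4},{"delta_rot":[0,0,0],"xyz":[0,0.0065,-0.05],"fingers":0.4},{"delta_rot":[0,0,0],"xyz":[0.005,0.0065,-0.065],"fingers":1},{"delta_rot":[0,0,0],"xyz":[0.03,0.0065,-0.065],"fingers":1},{"delta_rot":[0,0,0],"xyz":[0.03,0.0065,-0.065],"fingers":1}]' 30; python3 st.py; python3 -c "
from h import *
d(fl((-14,1,192)),76.6)
S=cam('side');T=cam('top')
a=[cv2.resize(C['img'][y:y+100,x:x+100],None,fx=4,fy=4,interpolation=2) for C,x,y in((T,310,140),(S,245,100))]
cv2.imwrite('pics/pre.png',np.hstack(a)[:,:,::-1])"
```

```text
t: 19.45
eef_pos: [0.4948, -0.1385, 0.2303]
tool_rot: [-0.001, 0.12, 0.993, -0.001]
contact_force: [0.4, -0.4, -0.6]
gripper_width: 0.0
grasp_force: 0.0
F tool [-0.5 -0.3  0.6] M [-0.01  0.02  0.04]
filler coords -0.0217 -0.0001
xyz [-0.0078, 0.0012, 0.0383] rot [-0.13, -0.07, -0.41]
```

View pics/pre.png

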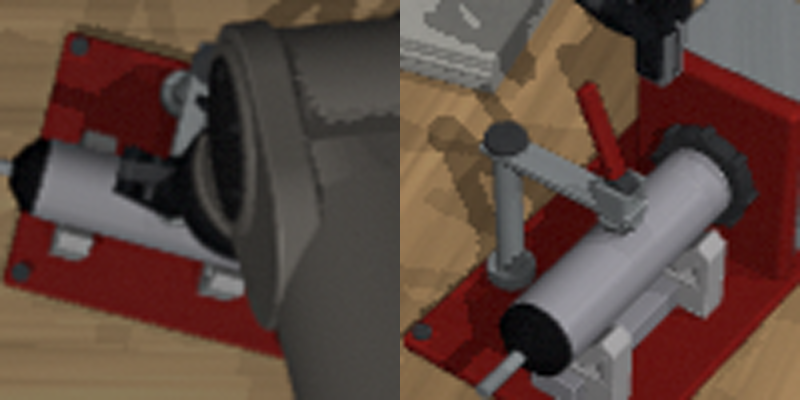

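```bash
python3 -m crank '[{"delta_rot":[0,0,0],"xyz":[-0.004,0.001,0.015],"fingers":1},{"delta_rot":[0,0,0],"xyz":[-0.008,0.001,0.032],"fingers":1},{"delta_rot":[0,0,0],"xyz":[-0.008,0.001,0.038],"fingers":1},{"delta_rot":[0,0,0],"xyz":[-0.008,0.001,0.038],"fingers":1}]' 30; python3 st.py; python3 -c "
from h import *
for a in (70,60,50,40,30,20,10,0):
    t=np.radians(a);x=1.2+55*np.cos(t)-4.5*np.sin(t)-11+3*np.sin(t);z=138+55*np.sin(t)+4.5*np.cos(t)-3*np.cos(t);print(a,end=' ');d(fl((x,1,z)),76.6)"
```

```text
t: 19.95
eef_pos: [0.5045, -0.1392, 0.19]
tool_rot: [-0.002, 0.12, 0.993, 0.001]
contact_force: [-0.7, 0.6, 0.6]
gripper_width: 0.0
grasp_force: 0.0
F tool [ 0.8  0.4 -0.6] M [-0.07 -0.03 -0.01]
filler coords -0.0122 0.0015
70 xyz [-0.0198, -0.0004, -0.0003] rot [0.06, -0.22, -0.36]
60 xyz [-0.0286, -0.0003, 0.0035] rot [0.06, -0.22, -0.36]
50 xyz [-0.0367, -0.0003, 0.0087] rot [0.06, -0.22, -0.36]
40 xyz [-0.0437, -0.0003, 0.0153] rot [0.06, -0.22, -0.36]
30 xyz [-0.0494, -0.0002, 0.023] rot [0.06, -0.22, -0.36]
20 xyz [-0.0537, -0.0002, 0.0315] rot [0.06, -0.22, -0.36]
10 xyz [-0.0565, -0.0002, 0.0407] rot [0.06, -0.22, -0.36]
0 xyz [-0.0576, -0.0002, 0.0502] rot [0.06, -0.22, -0.36]
```

```bash
python3 -m crank '[{"delta_rot":[0,0,0],"xyz":[-0.01,0,0],"fingers":1},{"delta_rot":[0,0,0],"xyz":[-0.0198,0,0],"fingers":1},{"delta_rot":[0,0,0],"xyz":[-0.024,0,0.0015],"fingers":1},{"delta_rot":[0,0,0],"xyz":[-0.0286,0,0.0035],"fingers":1},{"delta_rot":[0,0,0],"xyz":[-0.033,0,0.006],"fingers":1},{"delta_rot":[0,0,0],"xyz":[-0.0367,0,0.0087],"fingers":1},{"delta_rot":[0,0,0],"xyz":[-0.0402,0,0.012],"fingers":1},{"delta_rot":[0,0,0],"xyz":[-0.0437,0,0.0153],"fingers":1}]' 30; python3 st.py; python3 -c "
from h import *
print(obs()['eef_pos'])
for a in (40,30,20,10,0):
    t=np.radians(a);x=1.2+55*np.cos(t)-4.5*np.sin(t)-11+3*np.sin(t);z=138+55*np.sin(t)+4.5*np.cos(t)-3*np.cos(t);print(a,end=' ');d(fl((x,1,z)),76.6)"
```

```text
t: 20.75
eef_pos: [0.5489, -0.1503, 0.1773]
tool_rot: [0.001, 0.12, 0.993, -0.0]
contact_force: [-1.0, 0.5, 4.5]
gripper_width: -0.002
grasp_force: 2.2
F tool [ 1.1  0.2 -4.5] M [ 0.14  0.22 -0.01]
filler coords 0.0336 0.001
[ 0.54892026 -0.15029296  0.17728479]
40 xyz [0.0022, -0.0, 0.0028] rot [-0.0, 0.13, -0.41]
30 xyz [-0.0035, 0.0, 0.0105] rot [-0.0, 0.13, -0.41]
20 xyz [-0.0077, 0.0, 0.0191] rot [-0.0, 0.13, -0.41]
10 xyz [-0.0104, 0.0001, 0.0283] rot [-0.0, 0.13, -0.41]
0 xyz [-0.0115, 0.0001, 0.0378] rot [-0.0, 0.13, -0.41]
```

```bash
python3 -m crank '[{"delta_rot":[0,0,0],"xyz":[-0.003,0,0.004],"fingers":1},{"delta_rot":[0,0,0],"xyz":[-0.0057,0,0.008],"fingers":1},{"delta_rot":[0,0,0],"xyz":[-0.008,0,0.012],"fingers":1},{"delta_rot":[0,0,0],"xyz":[-0.01,0,0.0165],"fingers":1},{"delta_rot":[0,0,0],"xyz":[-0.0115,0,0.021],"fingers":1},{"delta_rot":[0,0,0],"xyz":[-0.0128,0,0.026],"fingers":1},{"delta_rot":[0,0,0],"xyz":[-0.0135,0,0.031],"fingers":1},{"delta_rot":[0,0,0],"xyz":[-0.0139,0,0.036],"fingers":1},{"delta_rot":[0,0,0],"xyz":[-0.0139,0,0.038],"fingers":1},{"delta_rot":[0,0,0],"xyz":[-0.0139,0,0.038],"fingers":1}]' 30; python3 st.py
```

```text
t: 21.75
eef_pos: [0.5643, -0.1541, 0.1421]
tool_rot: [0.003, 0.12, 0.993, -0.001]
contact_force: [-2.2, -0.7, 21.1]
gripper_width: -0.003
grasp_force: 10.5
F tool [  1.8  -1.2 -21.2] M [ 0.43  0.59 -0.03]
filler coords 0.0495 0.0009
```

```bash
python3 -m crank '[{"delta_rot":[0,0,0],"xyz":[0,0,0.001],"fingers":1},{"delta_rot":[0,0,0],"xyz":[0,0,0.002],"fingers":1},{"delta_rot":[0,0,0],"xyz":[0,0,0.002],"fingers":1}]' 30; python3 st.py;  python3 -m crank '[{"delta_rot":[0,0,0],"xyz":[0,0,-0.01],"fingers":1},{"delta_rot":[0,0,0],"xyz":[0,0,-0.03],"fingers":1},{"delta_rot":[0,0,0],"xyz":[0,0,-0.07],"fingers":1},{"delta_rot":[0,0,0],"xyz":[0,0,-0.12],"fingers":1},{"delta_rot":[0,0,0],"xyz":[0.1,0,-0.15],"fingers":1},{"delta_rot":[0,0,0],"xyz":[0.1,0.1,-0.15],"fingers":1},{"delta_rot":[0,0,0],"xyz":[0.1,0.15,-0.15],"fingers":1},{"delta_rot":[0,0,0],"xyz":[0.1,0.2,-0.15],"fingers":1},{"delta_rot":[0,0,0],"xyz":[0.1,0.25,-0.15],"fingers":1},{"delta_rot":[0,0,0],"xyz":[0.1,0.25,-0.15],"fingers":1}]' 30
python3 - <<'E'
from h import *
S=cam('side');T=cam('top')
for n,C,z in(('s',S,103),('t',T,90)):
    g=C['img'].astype(int).sum(2)
    for y in range(72,96,2):
        u=proj(C,fl((1,y,z)));print(y,g[int(u[1]+.5),int(u[0]+.5)],end=' | ')
    print()
# red lever pixels vs flat model
for n,C in(('top',T),('side',S)):
    print(n,'model pivot,tip flat',proj(C,fl((1,0,142))).round(1),proj(C,fl((69,0,142))).round(1))
    for x in range(-4,84,6): u=proj(C,fl((x,0,142)));print(x,C['img'][int(u[1]+.5),int(u[0]+.5)].tolist(),end=' ')
    print()
a=[cv2.resize(C['img'][y:y+100,x:x+100],None,fx=4,fy=4,interpolation=2) for C,x,y in((T,310,140),(S,245,100))]
cv2.imwrite('pics/fin.png',np.hstack(a)[:,:,::-1])
E
```

```text
t: 22.05
eef_pos: [0.5645, -0.1541, 0.1417]
tool_rot: [0.003, 0.12, 0.993, -0.001]
contact_force: [-10.4, -1.5, 33.8]
gripper_width: 0.001
grasp_force: 17.3
F tool [  9.5  -4.  -33.9] M [ 0.73  1.87 -0.01]
filler coords 0.0496 0.001
t: 23.05
eef_pos: [0.5226, 0.106, 0.2868]
tool_rot: [0.001, 0.121, 0.993, -0.0]
contact_force: [0.4, 0.5, -0.1]
gripper_width: 0.003
grasp_force: 0.0
72 425 | 74 425 | 76 425 | 78 425 | 80 421 | 82 421 | 84 83 | 86 83 | 88 47 | 90 47 | 92 47 | 94 47 | 
72 406 | 74 408 | 76 402 | 78 411 | 80 391 | 82 391 | 84 190 | 86 53 | 88 52 | 90 34 | 92 34 | 94 37 | 
top model pivot,tip flat [356.1 189.5] [362.6 162.1]
-4 [52, 54, 55] 2 [53, 54, 56] 8 [37, 27, 27] 14 [109, 27, 24] 20 [104, 23, 21] 26 [106, 24, 20] 32 [105, 24, 23] 38 [101, 20, 18] 44 [106, 25, 22] 50 [102, 24, 21] 56 [105, 22, 21] 62 [103, 21, 20] 68 [69, 37, 38] 74 [34, 35, 37] 80 [49, 51, 52] 
side model pivot,tip flat [300.2 144.3] [277.1 133. ]
-4 [59, 59, 62] 2 [59, 59, 62] 8 [54, 25, 24] 14 [117, 24, 22] 20 [115, 22, 18] 26 [115, 23, 20] 32 [113, 21, 18] 38 [114, 22, 20] 44 [114, 21, 19] 50 [114, 22, 19] 56 [114, 25, 21] 62 [116, 25, 22] 68 [131, 103, 71] 74 [59, 58, 57] 80 [51, 51, 52]
```

```bash
python3 -c "
from station import job
print(job.hand_in())"
```

```text
the job is handed in; nothing more can be done
None
```

The cream filler is loaded and handed in at about 23 s: the barrel is home against the thrust ring at about 16 N, the strap is at its stop, and the cam lever is pressed flat (up to about 34 N at its stop); final camera readings show barrel and lever in place, but no verdict was returned.

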